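# Sort steel offcuts into stock trays

### The arm

A 6-joint arm with a two-finger parallel gripper is mounted at the origin on the work surface. World frame = base frame: x ahead of the robot, y to its left, z up, the work surface at z = 0. Lengths are in m, angles in rad, forces in N, time in s.
With the tool pointing down it reaches from about 0.375 to 0.9 m from the base axis. Payload 3.1 kg.
Tool frame: the origin (TCP) lies on the centre line of the jaws, within the pads' length; the fingertips stand ahead of it and the grasp point (between the pads) lies 3 mm ahead of it (robot.tip_reach is the z of the fingertips in the tool frame, in m); z points along the fingers, y is the line along which they close (so a half turn about z gives the same grasp; the last joint's range is limited). The gripper opens to 87 mm and grips with 3 to 60 N. Pads are 19 mm wide; open, the fingers measure 117 mm over their backs; the gripper's body (75 mm by 190 mm) begins 51 mm behind the grasp point.
Start: joints at [0.997, 0.527, 1.433, -0, 1.181, -0.178], TCP at [0.241, 0.577, 0.245] pointing down, gripper open.
Joint ranges: [-3.08, 3.08], [-0.75, 2.2], [0.22, 2.44], [-1.43, 4.57], [0, 2.65], [-2.85, 2.85]. Speed limits (rad/s): [2.79, 2.79, 3.14, 3.14, 3.14, 3.14].

### API

Orientations are given as a unit quaternion [x, y, z, w].
In Python, from rig import sensors, eyes, ticket, robot gives the robot as it stands.
- The arm moves only by the tool drive_tool, never from a script. Its argument "deltas" is a list that holds one entry, the list of rows, each a list of 6 numbers: the shift along the tool's x, y, z in mm, then the turn, a rotation vector about the tool's x, y, z in rad. A call has 1 to 8 rows; each row shifts and turns the commanded pose from where the row before left it, along the tool's axes as they then stand; what a row does not reach is not made up. A row lasts 1/12 s, in which the tool goes at most 41.7 mm and 7.16 degrees, less where a joint would pass 70% of its speed; a pose out of reach is approached as far as the arm can. A call is refused whole if a number of a shift passes 41.7 or a number of a turn 0.125, either way. A call with a gripper value outside its range is refused whole. "gripper" is the opening in per cent of the stroke, from 0 (shut) to 100 (fully open), set as the call begins (left out, the last holds). The fingers move at their own pace and stop on an object; "squeeze" is the grip in N (left out, the last holds). Time passes only in rows, so rows that do not move let the fingers close. It gives the time, the measured TCP pose, the force, the opening and the grip force at its end, in the units of the state.
- sensors.get_obs(): the state, without advancing time (a new reading comes with each control period).
- eyes.camera(name): name is "side" or "top"; returns a dict with "img" (420x560x3 uint8, red, green, blue), "fov_y" (degrees; the focal length in pixels is half the picture's height over the tangent of half this angle, whatever the lens; pixels are square), "cx", "cy" (the principal point, pixels), "D" ([k1, k2, p1, p2, k3] as OpenCV has them; the pictures are not rectified), "xyz" and "attitude" of the camera in the world. Camera axes: x right, y up, looking along -z (the intrinsics and any distortion apply to the point x, -y, -z); pixel columns grow to the right and rows downward; lengths in m; the calibration is good to about 2 mm. A picture is of the moment at which its call begins. There is no depth.
- ticket.hand_in(): hands the job in; it is judged then, once.
The state is a dict: "time": time; "q": joint angles; "joint_velocities": joint speeds; "joint_torque": joint torques, N m; "position": TCP position; "tool_rot": TCP orientation; "ft_force": force on the tool from outside, world axes, zero at the start; "moment": the same for the moment, N m; "grip_width": finger opening in m; "grip_force": force on a finger pad.
Only numpy, scipy, OpenCV 4.12 (cv2) and the standard library are available. Lean on these libraries where they do the work, as an engineer would, in place of code of your own. Each camera call takes 0.05 s, during which the arm holds its last target. There are 200 camera calls.

### The job

Clear the mixed offcuts off the bench into their stock trays: both green square tube pieces go into the red tray, lying down; both copper-coloured round pipe pieces go into the blue tray, standing on end; the bent steel-bar stirrup goes flat into the yellow tray. Each piece must end up resting on the floor of its tray, not on a rim or on another piece. Leave the tape measure and the spanner where they are.

Things in the scene. Friction and masses are not known exactly. Their poses are not given: they have to be found in the camera images.
- tube_a: First offcut of green-painted square steel tube, hollow, 64 mm long, 40 by 40 mm in section, walls 4 mm, about 0.2 kg, lying on the bench on one of its long faces. Origin: its centre (20 mm above the bench); x along its length, z up. Grip it across its 40 mm width (along its y).
- tube_b: Second offcut of green-painted square steel tube, hollow, 64 mm long, 40 by 40 mm in section, walls 4 mm, about 0.2 kg, lying on the bench on one of its long faces. Origin: its centre (20 mm above the bench); x along its length, z up. Grip it across its 40 mm width (along its y).
- pipe_a: First short piece of round copper-coloured pipe, 42 mm outside diameter, 50 mm high, walls 4 mm, open at both ends, about 0.15 kg, standing on one end. Origin: its centre (25 mm above the bench), z along its axis. Grip it across the diameter in any direction.
- pipe_b: Second short piece of round copper-coloured pipe, 42 mm outside diameter, 50 mm high, walls 4 mm, open at both ends, about 0.15 kg, standing on one end. Origin: its centre (25 mm above the bench), z along its axis. Grip it across the diameter in any direction.
- stirrup: Rectangular stirrup (rebar tie) bent from dark 10 mm round steel bar, a closed flat frame 96 mm long by 52 mm wide over the outside and 10 mm thick, with a bent-in bar end inside one corner, about 0.17 kg, lying flat on the bench. Origin: centre of the frame, on the bar's centreline (5 mm above the bench); x along its length, y across its width, z up. Grip it across its 52 mm width from outside, at mid-length, with the fingertips almost on the bench.
- red_tray: Red plastic stock tray, fixed to the bench, open on top, outside 112 (x) by 172 (y) by 25 mm high, walls and floor 4 mm thick (inside 104 by 164 mm, inner floor 4 mm above its underside). Origin: centre of the underside; x along its short side, y along its long side, z up. It stands within about 6 degrees of square to the bench.
- blue_tray: Blue plastic stock tray, fixed to the bench, open on top, outside 112 (x) by 172 (y) by 25 mm high, walls and floor 4 mm thick (inside 104 by 164 mm, inner floor 4 mm above its underside). Origin: centre of the underside; x along its short side, y along its long side, z up. It stands within about 6 degrees of square to the bench.
- yellow_tray: Yellow plastic stock tray, fixed to the bench, open on top, outside 112 (x) by 172 (y) by 25 mm high, walls and floor 4 mm thick (inside 104 by 164 mm, inner floor 4 mm above its underside). Origin: centre of the underside; x along its short side, y along its long side, z up. It stands within about 6 degrees of square to the bench.
- tape_measure: Orange tape measure with a black disc on top, 60 by 60 mm, 34 mm high, loose among the offcuts; to be left alone. Origin: centre of its underside.
- spanner: Steel spanner, about 120 mm long, lying flat on the bench beside the row of trays (at its +y end); to be left alone. Its x axis runs along its length.

How it is judged:
At the end, for the whole second after the job is handed in: Tubes in the red tray lying on a long face, pipes in the blue tray on end, stirrup flat in the yellow tray (all within 7 degrees); each centre inside its tray's inner walls and within 4 mm of the height of a piece resting on the tray floor; all at rest (x of tube_a in the frame of red_tray between -0.052 and 0.052 m and y of tube_a in the frame of red_tray between -0.082 and 0.082 m and z of tube_a in the frame of red_tray between 0.02 and 0.028 m and angle between the x axis of each of tube_a, tube_b and the z axis of red_tray, either way round above 1.45 rad and linear speed of each of tube_a, tube_b, pipe_a, pipe_b, stirrup below 0.02 m/s and angular speed of each of tube_a, tube_b, pipe_a, pipe_b, stirrup below 0.2 rad/s and x of tube_b in the frame of red_tray between -0.052 and 0.052 m and y of tube_b in the frame of red_tray between -0.082 and 0.082 m and z of tube_b in the frame of red_tray between 0.02 and 0.028 m and x of pipe_a in the frame of blue_tray between -0.052 and 0.052 m and y of pipe_a in the frame of blue_tray between -0.082 and 0.082 m and z of pipe_a in the frame of blue_tray between 0.025 and 0.033 m and angle between the z axis of each of pipe_a, pipe_b and the z axis of blue_tray, either way round below 0.12 rad and x of pipe_b in the frame of blue_tray between -0.052 and 0.052 m and y of pipe_b in the frame of blue_tray between -0.082 and 0.082 m and z of pipe_b in the frame of blue_tray between 0.025 and 0.033 m and x of stirrup in the frame of yellow_tray between -0.052 and 0.052 m and y of stirrup in the frame of yellow_tray between -0.082 and 0.082 m and z of stirrup in the frame of yellow_tray between 0.005 and 0.013 m and angle between the z axis of stirrup and the z axis of yellow_tray, either way round below 0.12 rad); the robot touches nothing.
It fails at once if the tape measure is moved more than 25 mm (distance of tape_measure from where it was at the start of the episode above 0.025 m).
It fails at once if the spanner is moved more than 25 mm (distance of spanner from where it was at the start of the episode above 0.025 m).
It also fails if it takes over 109 s, if anything falls off the work surface, if the arm or the gripper's body presses on something with over 40 N, if the wrist force passes 120 N, or if a joint passes its speed limit or range.

## Working session

There is one attempt and no reset: what is moved stays moved. The work goes in short steps, Python scripts to look and compute and a tool call to move; the robot and the scene stay as the last step left them, time stands still between calls to the robot, and variables do not carry over. Pictures are saved under pics/ and viewed, at most 14 in all, crops included, and the job is handed in when it is done.

Besides the shell and the picture viewer there is one more tool, called after ">>>" by a JSON object that holds its "method" and its "body". drive_tool: Moves the arm, as the interface text tells. Its arguments: {"type":"object","properties":{"deltas":{"type":"array"},"gripper":{"type":"number"},"squeeze":{"type":"number"}},"required":["deltas"]}

```bash
mkdir -p pics; ls
python3 - <<'E'
from rig import sensors, eyes, robot
import cv2
print(sensors.get_obs()); print(robot.tip_reach)
for n in("top","side"):
    c=eyes.camera(n); cv2.imwrite(f"pics/{n}0.png",c["img"][:,:,::-1]); print({k:v for k,v in c.items() if k!="img"})
E
```

```text
pics
{'time': 0.0, 'q': array([ 9.96476351e-01,  5.28463322e-01,  1.43392588e+00, -1.64247773e-05,
        1.18136621e+00, -1.78489329e-01]), 'joint_velocities': array([-0.00325254, -0.00023118, -0.00124789, -0.00051744,  0.0012552 ,
        0.00069568]), 'joint_torque': array([ 2.03412594e-03, -4.40035772e+01, -1.76601523e+01,  6.35379413e-02,
        5.81884885e-02, -1.37436159e-04]), 'position': array([0.24057314, 0.57609513, 0.24356582]), 'tool_rot': array([ 1.96622598e-01,  9.80478651e-01, -1.00846503e-03, -3.90429783e-04]), 'ft_force': array([ 0.10188261,  0.68736964, -0.21609059]), 'moment': array([-0.03258741, -0.02648891, -0.03267995]), 'grip_force': 0.0, 'grip_width': 0.08714951883579715}
0.022
{'fov_y': 53.53117447030685, 'cx': 281.954273443985, 'cy': 207.51696372766136, 'D': array([-0.06829275,  0.        ,  0.        ,  0.        ,  0.        ]), 'xyz': array([0.43422182, 0.02170802, 0.95019614]), 'attitude': array([ 0.04701668, -0.05060991, -0.69807632,  0.71268332])}
{'fov_y': 42.417219175352606, 'cx': 283.90177244125107, 'cy': 203.88089612136383, 'D': array([-0.14387425,  0.        ,  0.        ,  0.        ,  0.        ]), 'xyz': array([0.39168492, 0.73957873, 0.9434186 ]), 'attitude': array([-0.03619977,  0.34787961,  0.93032788, -0.1102696 ])}
```

View pics/top0.png

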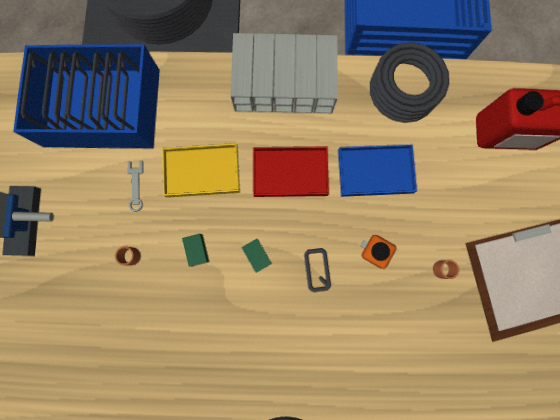

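View pics/side0.png

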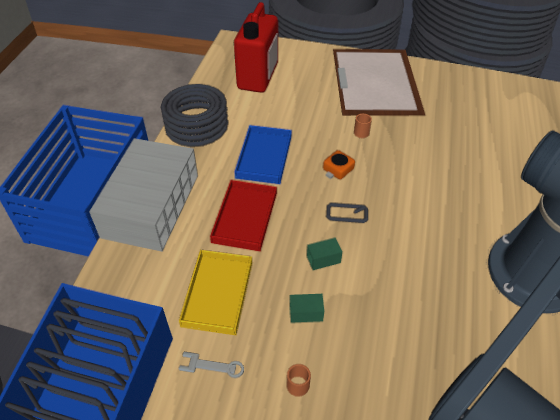

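Top view: yellow, red and blue trays sit at about (201,170), (290,171) and (377,170). The tubes are at (195,250) and (257,256), and the pipes at (128,256) and (446,269). The stirrup is at (317,270), the tape at (379,251) and the spanner at (136,185). The side view shows the same layout and confirms the pipes stand on end.

```bash
cat > h.py <<'E'
import numpy as np, cv2
from scipy.spatial.transform import Rotation as R
from rig import eyes, sensors
def K(c):
    h=c["img"].shape[0]; f=h/2/np.tan(np.radians(c["fov_y"])/2)
    return np.array([[f,0,c["cx"]],[0,f,c["cy"]],[0,0,1]])
def cast(c,px,z):
    u=cv2.undistortPoints(np.array(px,float).reshape(-1,1,2),K(c),c["D"]).reshape(-1,2)
    d=R.from_quat(c["attitude"]).apply(np.c_[u[:,0],-u[:,1],-np.ones(len(u))])
    return c["xyz"]+d*((z-c["xyz"][2])/d[:,2])[:,None]
RANGES={"green":((60,80,25),(95,255,140)),"copper":((3,90,60),(12,200,255)),"orange":((3,201,120),(16,255,255)),
 "red":((0,200,90),(3,255,255)),"blue":((105,180,60),(125,255,255)),"yellow":((22,190,120),(30,255,255)),"dark":((90,20,0),(130,160,85))}
def blobs(c,col,amin=150,roi=None):
    hsv=cv2.cvtColor(c["img"],cv2.COLOR_RGB2HSV); m=cv2.inRange(hsv,*map(np.array,RANGES[col]))
    if roi: k=np.zeros_like(m); k[roi[1]:roi[3],roi[0]:roi[2]]=255; m&=k
    m=cv2.morphologyEx(m,cv2.MORPH_CLOSE,np.ones((3,3)))
    cs,_=cv2.findContours(m,cv2.RETR_EXTERNAL,cv2.CHAIN_APPROX_NONE)
    return [x for x in cs if cv2.contourArea(x)>amin]
def meas(c,ct,z):
    P=(cast(c,cv2.convexHull(ct),z)[:,:2]*1000).astype(np.float32)
    (x,y),(w,h),a=cv2.minAreaRect(P)
    if w<h: a+=90; w,h=h,w
    return [round(float(v),1) for v in (x,y,w,h,(a+90)%180-90)]
E
python3 - <<'E'
from h import *
for n,roi,rp in (("top",(90,135,465,300),None),("side",(170,100,400,410),None)):
    c=eyes.camera(n)
    for col,z in (("green",.02),("copper",.025),("orange",.017),("red",.0125),("blue",.0125),("yellow",.0125),("dark",.005)):
        for b in blobs(c,col,100,roi): print(n,col,cv2.boundingRect(b),meas(c,b,z))
E
```

```text
top green (242, 239, 29, 33) [455.6, 73.4, 63.4, 38.3, 31.0]
top green (182, 234, 26, 32) [465.2, 210.5, 64.7, 44.1, 16.2]
top copper (433, 260, 26, 19) [432.2, -349.4, 57.4, 39.9, -89.4]
top copper (115, 247, 25, 18) [447.9, 360.9, 54.7, 37.7, -88.4]
top orange (362, 235, 34, 33) [469.6, -200.6, 60.0, 59.4, 61.1]
top red (254, 147, 75, 50) [650.0, -0.2, 169.4, 115.1, -88.2]
top blue (339, 145, 77, 51) [657.3, -200.3, 173.6, 114.0, -86.2]
top blue (90, 135, 64, 13) [714.5, 399.3, 152.1, 29.3, -89.2]
top yellow (163, 144, 76, 53) [648.4, 208.6, 172.9, 115.2, -85.0]
side green (290, 294, 34, 28) [463.6, 207.1, 64.4, 60.1, 16.3]
side green (307, 238, 35, 32) [454.4, 71.5, 72.4, 62.4, 31.4]
side copper (287, 364, 24, 32) [446.6, 357.3, 58.6, 41.1, -76.9]
side copper (340, 100, 60, 38) [424.8, -370.0, 163.3, 137.3, -1.5]
side orange (324, 151, 31, 28) [469.2, -201.2, 75.8, 67.8, 61.0]
side red (210, 180, 66, 71) [649.4, 0.1, 187.2, 114.7, -88.0]
side blue (235, 126, 56, 58) [657.3, -200.0, 191.7, 112.8, -86.1]
side yellow (179, 250, 73, 85) [648.7, 206.4, 184.3, 115.0, -85.3]
side dark (327, 203, 41, 20) [425.6, -63.9, 91.7, 49.6, 8.2]
side dark (332, 154, 16, 11) [470.8, -230.1, 36.2, 33.9, -43.7]
side dark (170, 100, 57, 46) [862.0, -287.2, 193.1, 152.0, -69.8]
```

>>> {"method": "drive_tool", "body": {"deltas": [[[-34.2, -15, 14, 0, 0, 0], [-34.2, -15, 14, 0, 0, 0], [-34.2, -15, 14, 0, 0, 0], [-34.2, -15, 14, 0, 0, 0], [-34.2, -15, 14, 0, 0, 0], [-34.2, -15, 14, 0, 0, 0], [-34.2, -15, 14, 0, 0, 0], [-34.2, -15, 14, 0, 0, 0]]], "gripper": 100, "squeeze": 25}}

```text
time: 0.87
position: [0.4481, 0.3591, 0.1319]
tool_rot: [0.197, 0.98, 0.0, 0.0]
ft_force: [-0.3, 0.4, -0.3]
grip_width: 0.0871
grip_force: 0.0
```

```bash
cat > go.py <<'E'
# go.py x y z(mm) yaw_of_tool_y(deg) [more targets...]: per-leg total tool shifts and turns, and rows needed
import sys, numpy as np
from scipy.spatial.transform import Rotation as R
from rig import sensors
s=sensors.get_obs(); M=R.from_quat(s["tool_rot"]).as_matrix(); p=s["position"]*1000
yaw=np.degrees(np.arctan2(M[1,1],M[0,1]))
print("t",round(s["time"],2),"p",p.round(1),"yaw",yaw.round(1),"tilt",M[:,2].round(3),"w",round(s["grip_width"],4),"F",round(s["grip_force"],1),s["ft_force"].round(1))
a=[float(v) for v in sys.argv[1:]]
for i in range(0,len(a),4):
    t=np.array(a[i:i+3]); d=t-p; y=np.radians(yaw)
    dx=d[0]*-np.sin(y)+d[1]*np.cos(y) if M[0,0]*-np.sin(np.arctan2(M[1,1],M[0,1]))>0 or M[1,0]*np.cos(np.arctan2(M[1,1],M[0,1]))>0 else d[0]*np.sin(y)-d[1]*np.cos(y)
    dy=d[0]*np.cos(y)+d[1]*np.sin(y)
    w=(a[i+3]-yaw+90)%180-90
    print("shift",round(dx,1),round(dy,1),round(-d[2],1),"then turn z",round(-np.radians(w),3),"| dist",round(np.linalg.norm(d)),"rows",round(np.linalg.norm(d)/41,1))
    p=t; yaw+=w
E
sleep 0.1; python3 go.py 447 359.5 28 67.3
```

```text
t 0.87 p [448.1 359.1 131.9] yaw 67.3 tilt [ 0.  0. -1.] w 0.0871 F 0.0 [-0.3  0.4 -0.3]
shift 1.2 -0.0 103.9 then turn z 0.001 | dist 104 rows 2.5
```

>>> {"method": "drive_tool", "body": {"deltas": [[[0, 0, 35, 0, 0, 0], [0, 0, 35, 0, 0, 0], [0, 0, 24, 0, 0, 0], [0, 0, 10, 0, 0, 0], [0, 0, 0, 0, 0, 0]]]}}

```text
time: 1.28
position: [0.4456, 0.3595, 0.026]
tool_rot: [0.197, 0.98, -0.002, -0.002]
ft_force: [-0.1, -0.0, 0.8]
grip_width: 0.0871
grip_force: 0.0
```

>>> {"method": "drive_tool", "body": {"deltas": [[[0, 0, 0, 0, 0, 0], [0, 0, 0, 0, 0, 0], [0, 0, 0, 0, 0, 0], [0, 0, 0, 0, 0, 0], [0, 0, 0, 0, 0, 0], [0, 0, 0, 0, 0, 0]]], "gripper": 30}}

```text
time: 1.78
position: [0.4474, 0.3608, 0.0294]
tool_rot: [0.196, 0.981, 0.0, 0.001]
ft_force: [-0.1, 0.3, -0.3]
grip_width: 0.0545
grip_force: 0.0
```

>>> {"method": "drive_tool", "body": {"deltas": [[[0, 0, 0, 0, 0, 0], [0, 0, 0, 0, 0, 0], [0, 0, 0, 0, 0, 0], [0, 0, 0, 0, 0, 0], [0, 0, -5, 0, 0, 0]]]}}

```text
time: 2.2
position: [0.4466, 0.3602, 0.0329]
tool_rot: [0.197, 0.98, -0.001, -0.001]
ft_force: [-1.0, -0.3, -1.2]
grip_width: 0.0418
grip_force: 25.0
```

>>> {"method": "drive_tool", "body": {"deltas": [[[0, 0, -12, 0, 0, 0.12], [0, 0, -15, 0, 0, 0.123], [0, 0, -15, 0, 0, 0.123], [0, 0, -15, 0, 0, 0.123], [0, 0, -15, 0, 0, 0.123], [0, 0, -15, 0, 0, 0.123], [0, 0, -8, 0, 0, 0.123], [0, 0, 0, 0, 0, 0.123]]]}}

```text
time: 2.87
position: [0.4481, 0.3611, 0.1305]
tool_rot: [0.638, 0.77, 0.002, 0.001]
ft_force: [0.2, -0.6, -0.9]
grip_width: 0.0418
grip_force: 25.0
```

```bash
python3 go.py 654.6 -160.2 110 3.8
```

```text
t 2.87 p [448.1 361.1 130.5] yaw 10.8 tilt [ 0.003  0.002 -1.   ] w 0.0418 F 25.0 [ 0.2 -0.6 -0.9]
shift -550.7 105.4 20.5 then turn z 0.122 | dist 561 rows 13.7
```

>>> {"method": "drive_tool", "body": {"deltas": [[[-39.3, 7.5, 1, 0, 0, 0], [-39.3, 7.5, 1, 0, 0, 0], [-39.3, 7.5, 1, 0, 0, 0], [-39.3, 7.5, 1, 0, 0, 0], [-39.3, 7.5, 1, 0, 0, 0], [-39.3, 7.5, 1, 0, 0, 0], [-39.3, 7.5, 1, 0, 0, 0]]]}}

```text
time: 3.45
position: [0.5519, 0.0988, 0.1214]
tool_rot: [0.635, 0.772, -0.0, -0.0]
ft_force: [0.4, 1.0, -1.8]
grip_width: 0.0419
grip_force: 25.0
```

>>> {"method": "drive_tool", "body": {"deltas": [[[-39.3, 7.5, 1, 0, 0, 0], [-39.3, 7.5, 1, 0, 0, 0], [-39.3, 7.5, 1, 0, 0, 0], [-39.3, 7.5, 1, 0, 0, 0], [-39.3, 7.5, 1, 0, 0, 0], [-39.3, 7.5, 1, 0, 0, 0], [-39.3, 7.5, 1, 0, 0, 0], [0, 0, 0, 0, 0, 0.12]]]}}

```text
time: 4.12
position: [0.66, -0.1683, 0.1147]
tool_rot: [0.683, 0.73, 0.0, 0.005]
ft_force: [1.3, -0.6, -0.3]
grip_width: 0.0421
grip_force: 25.0
```

>>> {"method": "drive_tool", "body": {"deltas": [[[0, 0, 15, 0, 0, 0], [0, 0, 20, 0, 0, 0], [0, 0, 15, 0, 0, 0], [0, 0, 0, 0, 0, 0]]]}}

```text
time: 4.45
position: [0.6534, -0.1582, 0.0606]
tool_rot: [0.681, 0.733, -0.001, -0.004]
ft_force: [-0.8, 0.8, -1.3]
grip_width: 0.042
grip_force: 25.0
```

```bash
python3 go.py 654.6 -160.2 33 3.8
```

```text
t 4.45 p [ 653.4 -158.2   60.6] yaw 4.2 tilt [-0.007  0.003 -1.   ] w 0.042 F 25.0 [-0.8  0.8 -1.3]
shift -2.1 1.1 27.6 then turn z 0.007 | dist 28 rows 0.7
```

>>> {"method": "drive_tool", "body": {"deltas": [[[-2, 1, 13, 0, 0, 0], [0, 0, 9, 0, 0, 0], [0, 0, 0, 0, 0, 0], [0, 0, 0, 0, 0, 0], [0, 0, 0, 0, 0, 0]]]}}

```text
time: 4.87
position: [0.6578, -0.1612, 0.043]
tool_rot: [0.68, 0.733, 0.0, 0.0]
ft_force: [0.2, -0.4, -1.8]
grip_width: 0.0418
grip_force: 25.0
```

```bash
python3 go.py 654.6 -160.2 33 3.8
```

```text
t 4.87 p [ 657.8 -161.2   43. ] yaw 4.2 tilt [ 0.001 -0.    -1.   ] w 0.0418 F 25.0 [ 0.2 -0.4 -1.8]
shift 1.2 -3.1 10.0 then turn z 0.008 | dist 11 rows 0.3
```

>>> {"method": "drive_tool", "body": {"deltas": [[[0, -3, 5, 0, 0, 0], [0, 0, 4.5, 0, 0, 0], [0, 0, 0, 0, 0, 0], [0, 0, 0, 0, 0, 0]]]}}

```text
time: 5.2
position: [0.6542, -0.1613, 0.033]
tool_rot: [0.681, 0.733, -0.0, -0.0]
ft_force: [-0.3, 0.5, -1.9]
grip_width: 0.042
grip_force: 25.0
```

>>> {"method": "drive_tool", "body": {"deltas": [[[0, 0, 0, 0, 0, 0], [0, 0, 0, 0, 0, 0], [0, 0, 0, 0, 0, 0], [0, 0, 0, 0, 0, 0], [0, 0, -10, 0, 0, 0], [0, 0, -30, 0, 0, 0], [0, 0, -37, 0, 0, 0]]], "gripper": 66}}

```text
time: 5.78
position: [0.6522, -0.1605, 0.1085]
tool_rot: [0.681, 0.733, -0.001, -0.003]
ft_force: [0.6, 0.4, 0.8]
grip_width: 0.057
grip_force: 0.0
```

```bash
python3 go.py 432.2 -349.4 110 3.8 432.2 -349.4 28 3.8
```

```text
t 5.78 p [ 652.2 -160.5  108.5] yaw 4.2 tilt [-0.006  0.003 -1.   ] w 0.057 F 0.0 [0.6 0.4 0.8]
shift -172.2 -233.4 -1.5 then turn z 0.008 | dist 290 rows 7.1
shift 0.0 0.0 82.0 then turn z -0.0 | dist 82 rows 2.0
```

>>> {"method": "drive_tool", "body": {"deltas": [[[-21.5, -29.4, 0, 0, 0, 0], [-21.5, -29.4, 0, 0, 0, 0], [-21.5, -29.4, 0, 0, 0, 0], [-21.5, -29.4, 0, 0, 0, 0], [-21.5, -29.4, 0, 0, 0, 0], [-21.5, -29.4, 0, 0, 0, 0], [-21.5, -29.4, 0, 0, 0, 0], [-21.5, -29.4, 0, 0, 0, 0]]], "gripper": 85}}

```text
time: 6.45
position: [0.4314, -0.3514, 0.1111]
tool_rot: [0.68, 0.733, -0.0, 0.001]
ft_force: [-0.2, -0.5, 1.0]
grip_width: 0.074
grip_force: 0.0
```

>>> {"method": "drive_tool", "body": {"deltas": [[[0, 0, 0, 0, 0, 0], [0, 0, 0, 0, 0, 0], [0, 0, 20, 0, 0, 0]]]}}

```text
time: 6.7
position: [0.4345, -0.3526, 0.0935]
tool_rot: [0.681, 0.732, -0.0, 0.004]
ft_force: [1.0, 0.4, 0.5]
grip_width: 0.0739
grip_force: 0.0
```

```bash
python3 go.py 432.2 -349.4 28 3.8
```

```text
t 6.7 p [ 434.5 -352.6   93.5] yaw 4.2 tilt [ 0.006 -0.006 -1.   ] w 0.0739 F 0.0 [1.  0.4 0.5]
shift 3.4 -2.1 65.5 then turn z 0.006 | dist 66 rows 1.6
```

>>> {"method": "drive_tool", "body": {"deltas": [[[3, 0, 25, 0, 0, 0], [0, 0, 25, 0, 0, 0], [0, 0, 12.5, 0, 0, 0], [0, 0, 0, 0, 0, 0]]]}}

```text
time: 7.03
position: [0.432, -0.3451, 0.0254]
tool_rot: [0.68, 0.733, 0.0, -0.002]
ft_force: [-0.7, 0.3, -0.1]
grip_width: 0.074
grip_force: 0.0
```

>>> {"method": "drive_tool", "body": {"deltas": [[[0, 0, 0, 0, 0, 0], [0, 0, 0, 0, 0, 0], [0, 0, 0, 0, 0, 0], [0, 0, 0, 0, 0, 0], [0, 0, 0, 0, 0, 0], [0, 0, 0, 0, 0, 0], [0, 0, 0, 0, 0, 0], [0, 0, 0, 0, 0, 0]]], "gripper": 30}}

```text
time: 7.7
position: [0.4322, -0.3475, 0.0283]
tool_rot: [0.681, 0.733, -0.0, 0.0]
ft_force: [-2.2, 0.4, 6.2]
grip_width: 0.0414
grip_force: 25.0
```

```bash
python3 go.py 660 -240 110 3.8
```

```text
t 7.7 p [ 432.2 -347.5   28.3] yaw 4.2 tilt [ 0.    -0.001 -1.   ] w 0.0414 F 25.0 [-2.2  0.4  6.2]
shift 90.5 235.1 -81.7 then turn z 0.007 | dist 265 rows 6.5
```

>>> {"method": "drive_tool", "body": {"deltas": [[[0, 0, -12, 0, 0, 0], [0, 0, -25, 0, 0, 0], [0, 0, -30, 0, 0, 0], [0, 0, -15, 0, 0, 0]]]}}

```text
time: 8.03
position: [0.433, -0.3479, 0.1123]
tool_rot: [0.68, 0.733, -0.0, 0.002]
ft_force: [0.1, -0.5, -0.9]
grip_width: 0.0414
grip_force: 25.0
```

>>> {"method": "drive_tool", "body": {"deltas": [[[11.3, 29.4, 0, 0, 0, 0], [11.3, 29.4, 0, 0, 0, 0], [11.3, 29.4, 0, 0, 0, 0], [11.3, 29.4, 0, 0, 0, 0], [11.3, 29.4, 0, 0, 0, 0], [11.3, 29.4, 0, 0, 0, 0], [11.3, 29.4, 0, 0, 0, 0], [11.3, 29.4, 0, 0, 0, 0]]]}}

```text
time: 8.7
position: [0.6611, -0.2384, 0.1098]
tool_rot: [0.68, 0.733, -0.0, -0.0]
ft_force: [-0.1, -0.4, -1.3]
grip_width: 0.0417
grip_force: 25.0
```

>>> {"method": "drive_tool", "body": {"deltas": [[[0, 0, 10, 0, 0, 0], [0, 0, 20, 0, 0, 0], [0, 0, 20, 0, 0, 0], [0, 0, 10, 0, 0, 0], [0, 0, 0, 0, 0, 0], [0, 0, 0, 0, 0, 0]]]}}

```text
time: 9.2
position: [0.6594, -0.2396, 0.049]
tool_rot: [0.681, 0.733, -0.0, -0.001]
ft_force: [0.2, -0.7, -1.2]
grip_width: 0.0412
grip_force: 25.0
```

```bash
python3 go.py 660 -240 33 3.8
```

```text
t 9.2 p [ 659.4 -239.6   49. ] yaw 4.2 tilt [-0.002  0.001 -1.   ] w 0.0412 F 25.0 [ 0.2 -0.7 -1.2]
shift -0.4 0.5 16.0 then turn z 0.007 | dist 16 rows 0.4
```

>>> {"method": "drive_tool", "body": {"deltas": [[[0, 0, 9, 0, 0, 0], [0, 0, 7, 0, 0, 0], [0, 0, 0, 0, 0, 0], [0, 0, 0, 0, 0, 0]]]}}

```text
time: 9.53
position: [0.6598, -0.2397, 0.0333]
tool_rot: [0.681, 0.733, -0.0, -0.0]
ft_force: [0.1, 0.2, -0.4]
grip_width: 0.0414
grip_force: 25.0
```

>>> {"method": "drive_tool", "body": {"deltas": [[[0, 0, 0, 0, 0, 0], [0, 0, 0, 0, 0, 0], [0, 0, 0, 0, 0, 0], [0, 0, 0, 0, 0, 0], [0, 0, -10, 0, 0, 0], [0, 0, -30, 0, 0, 0], [0, 0, -37, 0, 0, 0]]], "gripper": 66}}

```text
time: 10.12
position: [0.6581, -0.2386, 0.1089]
tool_rot: [0.68, 0.733, -0.001, -0.003]
ft_force: [-0.2, -1.3, -1.0]
grip_width: 0.0576
grip_force: 0.0
```

```bash
python3 go.py 425.6 -64 110 98.2 425.6 -64 24 98.2
python3 - <<'E'
from h import *
c=eyes.camera("top"); 
for b in blobs(c,"copper",60,(330,130,430,210)): print(cv2.boundingRect(b),meas(c,b,.029))
hsv=cv2.cvtColor(c["img"],cv2.COLOR_RGB2HSV); m=np.zeros((420,560),np.uint8); m[240:300,295:340]=(hsv[240:300,295:340,2]<100)*255
cs,_=cv2.findContours(m,cv2.RETR_EXTERNAL,cv2.CHAIN_APPROX_NONE); b=max(cs,key=cv2.contourArea); print("stirrup",meas(c,b,.005))
cv2.imwrite("pics/top1.png",c["img"][:,:,::-1])
E
```

```text
t 10.12 p [ 658.1 -238.6  108.9] yaw 4.2 tilt [-0.006  0.003 -1.   ] w 0.0576 F 0.0 [-0.2 -1.3 -1. ]
shift 191.3 -219.0 -1.1 then turn z 1.502 | dist 291 rows 7.1
shift 0.0 0.0 86.0 then turn z -0.0 | dist 86 rows 2.1Traceback (most recent call last):
  File "<stdin>", line 5, in <module>
ValueError: max() iterable argument is empty
```

>>> {"method": "drive_tool", "body": {"deltas": [[[23.9, -27.5, 0, 0, 0, 0], [23.9, -27.5, 0, 0, 0, 0], [23.9, -27.5, 0, 0, 0, 0], [23.9, -27.5, 0, 0, 0, 0], [23.9, -27.5, 0, 0, 0, 0], [23.9, -27.5, 0, 0, 0, 0], [23.9, -27.5, 0, 0, 0, 0], [23.9, -27.5, 0, 0, 0, 0]]], "gripper": 88}}

```text
time: 10.83
position: [0.4259, -0.0647, 0.1116]
tool_rot: [0.681, 0.733, 0.0, 0.001]
ft_force: [-0.6, -0.4, 0.7]
grip_width: 0.0769
grip_force: 0.0
```

>>> {"method": "drive_tool", "body": {"deltas": [[[0, 0, 0, 0, 0, 0.12], [0, 0, 0, 0, 0, 0.12], [0, 0, 0, 0, 0, 0.12], [0, 0, 0, 0, 0, 0.12], [0, 0, 5, 0, 0, 0.12], [0, 0, 5, 0, 0, 0.12], [0, 0, 5, 0, 0, 0.12], [0, 0, 5, 0, 0, 0.12]]]}}

```text
time: 11.5
position: [0.4276, -0.0657, 0.0913]
tool_rot: [0.943, 0.333, 0.001, 0.001]
ft_force: [-0.1, -0.2, -0.3]
grip_width: 0.0768
grip_force: 0.0
```

>>> {"method": "drive_tool", "body": {"deltas": [[[0, 0, 5, 0, 0, 0.12], [0, 0, 5, 0, 0, 0.12], [0, 0, 5, 0, 0, 0.12], [0, 0, 5, 0, 0, 0.12], [0, 0, 0, 0, 0, 0.06], [0, 0, 0, 0, 0, 0], [0, 0, 0, 0, 0, 0]]]}}

```text
time: 12.08
position: [0.4273, -0.0656, 0.0711]
tool_rot: [0.997, 0.073, 0.001, 0.0]
ft_force: [-0.1, 0.3, -0.5]
grip_width: 0.0767
grip_force: 0.0
```

```bash
python3 go.py 425.6 -64 24 98.2
python3 - <<'E'
from h import *
c=eyes.camera("side"); cv2.imwrite("pics/side1.png",c["img"][:,:,::-1])
E
```

```text
t 12.08 p [427.3 -65.6  71.1] yaw -81.6 tilt [ 0.002 -0.001 -1.   ] w 0.0767 F 0.0 [-0.1  0.3 -0.5]
shift -1.5 -1.8 47.1 then turn z 0.003 | dist 47 rows 1.2
```

View pics/side1.png

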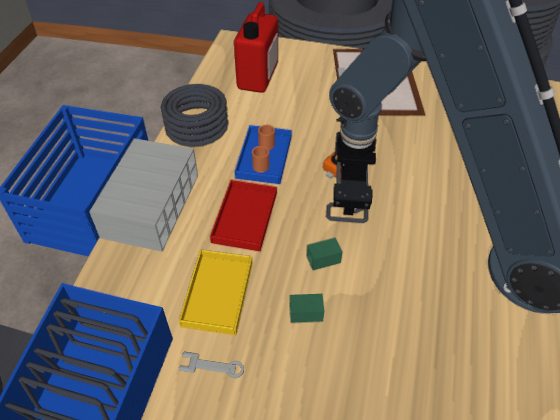

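Both pipes stand in the blue tray at (266,137) and (261,158). The gripper is over the stirrup at (348,213).

>>> {"method": "drive_tool", "body": {"deltas": [[[-1.5, -1.8, 15, 0, 0, 0], [0, 0, 15, 0, 0, 0], [0, 0, 8, 0, 0, 0], [0, 0, 4, 0, 0, 0], [0, 0, 3, 0, 0, 0], [0, 0, 2, 0, 0, 0], [0, 0, 0, 0, 0, 0]]]}}

```text
time: 12.72
position: [0.425, -0.0638, 0.0235]
tool_rot: [0.997, 0.072, 0.0, 0.0]
ft_force: [0.1, -0.0, 0.3]
grip_width: 0.0767
grip_force: 0.0
```

>>> {"method": "drive_tool", "body": {"deltas": [[[0, 0, 0, 0, 0, 0], [0, 0, 0, 0, 0, 0], [0, 0, 0, 0, 0, 0], [0, 0, 0, 0, 0, 0], [0, 0, 0, 0, 0, 0], [0, 0, 0, 0, 0, 0], [0, 0, 0, 0, 0, 0]]], "gripper": 45}}

```text
time: 13.3
position: [0.425, -0.0638, 0.0237]
tool_rot: [0.997, 0.072, 0.0, 0.0]
ft_force: [-0.3, -0.1, 1.5]
grip_width: 0.0511
grip_force: 25.0
```

```bash
python3 go.py 648.5 207 100 5
```

```text
t 13.3 p [425.  -63.8  23.7] yaw -81.7 tilt [ 0. -0. -1.] w 0.0511 F 25.0 [-0.3 -0.1  1.5]
shift 260.2 -235.7 -76.3 then turn z -1.513 | dist 359 rows 8.8
```

>>> {"method": "drive_tool", "body": {"deltas": [[[0, 0, -8, 0, 0, 0], [0, 0, -20, 0, 0, 0], [0, 0, -28, 0, 0, 0], [0, 0, -20, 0, 0, 0]]], "squeeze": 30}}

```text
time: 13.63
position: [0.4245, -0.0635, 0.1009]
tool_rot: [0.997, 0.072, -0.0, -0.0]
ft_force: [1.0, 0.0, -1.4]
grip_width: 0.0508
grip_force: 30.0
```

>>> {"method": "drive_tool", "body": {"deltas": [[[26, -23.6, 0, 0, 0, 0], [26, -23.6, 0, 0, 0, 0], [26, -23.6, 0, 0, 0, 0], [26, -23.6, 0, 0, 0, 0], [26, -23.6, 0, 0, 0, 0]]]}}

```text
time: 14.05
position: [0.5367, 0.0733, 0.1]
tool_rot: [0.997, 0.072, -0.0, -0.0]
ft_force: [0.4, -0.6, -1.9]
grip_width: 0.0511
grip_force: 30.0
```

>>> {"method": "drive_tool", "body": {"deltas": [[[26, -23.6, 0, 0, 0, 0], [26, -23.6, 0, 0, 0, 0], [26, -23.6, 0, 0, 0, 0], [26, -23.6, 0, 0, 0, 0], [26, -23.6, 0, 0, 0, 0], [0, 0, 0, 0, 0, -0.08], [0, 0, 0, 0, 0, -0.12]]]}}

```text
time: 14.63
position: [0.6486, 0.2095, 0.0994]
tool_rot: [0.985, 0.175, 0.0, -0.0]
ft_force: [-0.6, -1.2, -1.7]
grip_width: 0.0509
grip_force: 30.0
```

>>> {"method": "drive_tool", "body": {"deltas": [[[0, 0, 0, 0, 0, -0.12], [0, 0, 0, 0, 0, -0.12], [0, 0, 0, 0, 0, -0.12], [0, 0, 0, 0, 0, -0.12], [0, 0, 5, 0, 0, -0.12], [0, 0, 5, 0, 0, -0.12], [0, 0, 5, 0, 0, -0.12], [0, 0, 5, 0, 0, -0.12]]]}}

```text
time: 15.3
position: [0.6471, 0.2072, 0.0792]
tool_rot: [0.793, 0.609, -0.001, -0.001]
ft_force: [0.1, -1.1, -2.5]
grip_width: 0.0507
grip_force: 30.0
```

>>> {"method": "drive_tool", "body": {"deltas": [[[0, 0, 5, 0, 0, -0.12], [0, 0, 5, 0, 0, -0.12], [0, 0, 0, 0, 0, -0.11], [0, 0, 0, 0, 0, 0], [0, 0, 0, 0, 0, 0]]]}}

```text
time: 15.72
position: [0.6475, 0.2073, 0.0694]
tool_rot: [0.678, 0.735, -0.0, -0.0]
ft_force: [-0.4, -0.9, -1.6]
grip_width: 0.051
grip_force: 30.0
```

```bash
python3 go.py 648.5 207 28.5 5
```

```text
t 15.72 p [647.5 207.3  69.4] yaw 4.6 tilt [-0.001 -0.    -1.   ] w 0.051 F 30.0 [-0.4 -0.9 -1.6]
shift -0.4 1.0 40.9 then turn z -0.006 | dist 41 rows 1.0
```

>>> {"method": "drive_tool", "body": {"deltas": [[[0, 1, 12, 0, 0, 0], [0, 0, 14, 0, 0, 0], [0, 0, 8, 0, 0, 0], [0, 0, 4, 0, 0, 0], [0, 0, 2, 0, 0, 0], [0, 0, 1, 0, 0, 0], [0, 0, 0, 0, 0, 0]]]}}

```text
time: 16.3
position: [0.6493, 0.2074, 0.0284]
tool_rot: [0.677, 0.736, 0.0, 0.0]
ft_force: [0.4, 0.1, -1.3]
grip_width: 0.0511
grip_force: 30.0
```

>>> {"method": "drive_tool", "body": {"deltas": [[[0, 0, 0, 0, 0, 0], [0, 0, 0, 0, 0, 0], [0, 0, 0, 0, 0, 0], [0, 0, -5, 0, 0, 0], [0, 0, -20, 0, 0, 0], [0, 0, -25, 0, 0, 0], [0, 0, -32, 0, 0, 0]]], "gripper": 70}}

```text
time: 16.88
position: [0.6478, 0.2072, 0.11]
tool_rot: [0.677, 0.736, -0.002, -0.001]
ft_force: [-0.5, 1.1, 0.7]
grip_width: 0.0609
grip_force: 0.0
```

```bash
python3 go.py 464.5 209 90 106.2 464.5 209 26 106.2
```

```text
t 16.88 p [647.8 207.2 110. ] yaw 4.8 tilt [-0.004 -0.001 -1.   ] w 0.0609 F 0.0 [-0.5  1.1  0.7]
shift 17.2 -182.5 20.0 then turn z 1.372 | dist 184 rows 4.5
shift 0.0 0.0 64.0 then turn z -0.0 | dist 64 rows 1.6
```

>>> {"method": "drive_tool", "body": {"deltas": [[[3.4, -36.8, 0, 0, 0, 0], [3.4, -36.8, 0, 0, 0, 0], [3.4, -36.8, 0, 0, 0, 0], [3.4, -36.8, 0, 0, 0, 0], [3.4, -36.5, 0, 0, 0, 0], [0, 0, 0, 0, 0, 0.1], [0, 0, 5, 0, 0, 0.12], [0, 0, 5, 0, 0, 0.12]]], "gripper": 90}}

```text
time: 17.55
position: [0.4647, 0.2093, 0.1017]
tool_rot: [0.793, 0.609, 0.001, 0.001]
ft_force: [0.2, 0.2, 0.3]
grip_width: 0.0782
grip_force: 0.0
```

>>> {"method": "drive_tool", "body": {"deltas": [[[0, 0, 5, 0, 0, 0.12], [0, 0, 5, 0, 0, 0.12], [0, 0, 5, 0, 0, 0.12], [0, 0, 5, 0, 0, 0.12], [0, 0, 5, 0, 0, 0.12], [0, 0, 0, 0, 0, 0.12], [0, 0, 0, 0, 0, 0.12], [0, 0, 0, 0, 0, 0.12]]]}}

```text
time: 18.22
position: [0.4653, 0.2091, 0.0761]
tool_rot: [0.985, 0.174, 0.001, -0.0]
ft_force: [-0.1, -0.6, -0.3]
grip_width: 0.078
grip_force: 0.0
```

>>> {"method": "drive_tool", "body": {"deltas": [[[0, 0, 0, 0, 0, 0.07], [0, 0, 0, 0, 0, 0], [0, 0, 0, 0, 0, 0]]]}}

```text
time: 18.47
position: [0.4652, 0.209, 0.0761]
tool_rot: [0.99, 0.143, 0.001, -0.0]
ft_force: [-0.1, 0.6, 0.4]
grip_width: 0.0782
grip_force: 0.0
```

```bash
python3 go.py 464.5 209 26 106.2;  python3 - <<'E'
from h import *
c=eyes.camera("top"); cv2.imwrite("pics/top2.png",c["img"][:,:,::-1])
E
```

```text
t 18.47 p [465.2 209.   76.1] yaw -73.6 tilt [ 0.001  0.    -1.   ] w 0.0782 F 0.0 [-0.1  0.6  0.4]
shift -0.6 -0.2 50.1 then turn z 0.004 | dist 50 rows 1.2
```

View pics/top2.png

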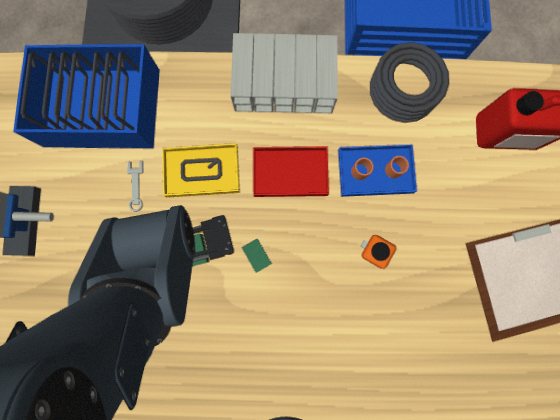

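The stirrup lies flat in the yellow tray at (201,170), and the pipes stand at (362,168) and (398,166). Next is the first tube.

>>> {"method": "drive_tool", "body": {"deltas": [[[-0.5, 0, 18, 0, 0, 0], [0, 0, 18, 0, 0, 0], [0, 0, 8, 0, 0, 0], [0, 0, 4, 0, 0, 0], [0, 0, 2, 0, 0, 0], [0, 0, 0, 0, 0, 0]]]}}

```text
time: 19.02
position: [0.4642, 0.2088, 0.0255]
tool_rot: [0.99, 0.142, -0.0, 0.0]
ft_force: [-0.2, 0.2, -0.5]
grip_width: 0.0786
grip_force: 0.0
```

>>> {"method": "drive_tool", "body": {"deltas": [[[0, 0, 0, 0, 0, 0], [0, 0, 0, 0, 0, 0], [0, 0, 0, 0, 0, 0], [0, 0, 0, 0, 0, 0], [0, 0, 0, 0, 0, 0], [0, 0, 0, 0, 0, 0], [0, 0, 0, 0, 0, 0], [0, 0, 0, 0, 0, 0]]], "gripper": 30}}

```text
time: 19.68
position: [0.4642, 0.2088, 0.0257]
tool_rot: [0.99, 0.142, 0.0, -0.0]
ft_force: [-0.3, 0.1, 1.1]
grip_width: 0.0398
grip_force: 30.0
```

>>> {"method": "drive_tool", "body": {"deltas": [[[0, 0, 0, 0, 0, 0], [0, 0, -8, 0, 0, 0], [0, 0, -20, 0, 0, 0.12], [0, 0, -28, 0, 0, 0.12], [0, 0, -20, 0, 0, 0.01], [0, 0, 0, 0, 0, 0]]]}}

```text
time: 20.18
position: [0.4663, 0.2093, 0.1051]
tool_rot: [1.0, 0.017, 0.004, -0.001]
ft_force: [0.5, 0.6, -1.4]
grip_width: 0.0395
grip_force: 30.0
```

```bash
python3 go.py 648.6 36 100 91.8 648.6 36 30.5 91.8
```

```text
t 20.18 p [466.3 209.3 105.1] yaw -88.0 tilt [ 0.007  0.001 -1.   ] w 0.0395 F 30.0 [ 0.5  0.6 -1.4]
shift 176.1 179.6 5.1 then turn z 0.003 | dist 252 rows 6.1
shift 0.0 0.0 69.5 then turn z -0.0 | dist 70 rows 1.7
```

>>> {"method": "drive_tool", "body": {"deltas": [[[25.4, 25.6, 0, 0, 0, 0], [25.4, 25.6, 0, 0, 0, 0], [25.4, 25.6, 0, 0, 0, 0], [25.4, 25.6, 0, 0, 0, 0], [25.4, 25.6, 0, 0, 0, 0], [25.4, 25.6, 0, 0, 0, 0], [25.4, 25.6, 0, 0, 0, 0], [0, 0, 10, 0, 0, 0]]]}}

```text
time: 20.85
position: [0.6562, 0.0298, 0.093]
tool_rot: [1.0, 0.015, 0.007, 0.002]
ft_force: [1.4, 0.6, -0.9]
grip_width: 0.0397
grip_force: 30.0
```

>>> {"method": "drive_tool", "body": {"deltas": [[[0, 0, 20, 0, 0, 0], [0, 0, 20, 0, 0, 0], [0, 0, 5, 0, 0, 0], [0, 0, 0, 0, 0, 0], [0, 0, 0, 0, 0, 0], [0, 0, 0, 0, 0, 0]]]}}

```text
time: 21.35
position: [0.6487, 0.0361, 0.0473]
tool_rot: [1.0, 0.018, 0.001, 0.0]
ft_force: [0.3, -0.6, -2.1]
grip_width: 0.0399
grip_force: 30.0
```

```bash
python3 go.py 648.6 36 30.3 91.8
```

```text
t 21.35 p [648.7  36.1  47.3] yaw -88.0 tilt [ 0.002 -0.    -1.   ] w 0.0399 F 30.0 [ 0.3 -0.6 -2.1]
shift -0.1 0.1 17.0 then turn z 0.004 | dist 17 rows 0.4
```

>>> {"method": "drive_tool", "body": {"deltas": [[[0, 0, 8, 0, 0, 0], [0, 0, 5, 0, 0, 0], [0, 0, 3, 0, 0, 0], [0, 0, 1, 0, 0, 0], [0, 0, 0, 0, 0, 0]]]}}

```text
time: 21.77
position: [0.648, 0.036, 0.0297]
tool_rot: [1.0, 0.017, -0.0, -0.0]
ft_force: [-0.4, 0.6, -0.5]
grip_width: 0.0398
grip_force: 30.0
```

>>> {"method": "drive_tool", "body": {"deltas": [[[0, 0, 0, 0, 0, 0], [0, 0, 0, 0, 0, 0], [0, 0, 0, 0, 0, 0], [0, 0, -5, 0, 0, 0], [0, 0, -20, 0, 0, 0], [0, 0, -25, 0, 0, 0], [0, 0, -20, 0, 0, 0]]], "gripper": 60}}

```text
time: 22.35
position: [0.6483, 0.0358, 0.1009]
tool_rot: [1.0, 0.017, 0.0, 0.0]
ft_force: [0.2, -0.1, 0.2]
grip_width: 0.0522
grip_force: 0.0
```

```bash
python3 go.py 455 72.5 90 121.2 455 72.5 26 121.2
```

```text
t 22.35 p [648.3  35.8 100.9] yaw -88.0 tilt [ 0.001 -0.    -1.   ] w 0.0522 F 0.0 [ 0.2 -0.1  0.2]
shift -192.0 -43.3 10.9 then turn z -0.51 | dist 197 rows 4.8
shift 0.0 0.0 64.0 then turn z -0.0 | dist 64 rows 1.6
```

>>> {"method": "drive_tool", "body": {"deltas": [[[-38.4, -8.7, 0, 0, 0, 0], [-38.4, -8.7, 0, 0, 0, 0], [-38.4, -8.7, 0, 0, 0, 0], [-38.4, -8.7, 0, 0, 0, 0], [-38.4, -8.7, 0, 0, 0, 0], [0, 0, 0, 0, 0, -0.12], [0, 0, 5, 0, 0, -0.12], [0, 0, 5, 0, 0, -0.12]]], "gripper": 90}}

```text
time: 23.02
position: [0.4546, 0.0729, 0.0904]
tool_rot: [0.98, 0.199, 0.001, 0.0]
ft_force: [0.2, 0.4, -0.6]
grip_width: 0.0779
grip_force: 0.0
```

>>> {"method": "drive_tool", "body": {"deltas": [[[0, 0, 5, 0, 0, -0.12], [0, 0, 5, 0, 0, -0.03], [0, 0, 0, 0, 0, 0], [0, 0, 0, 0, 0, 0]]]}}

```text
time: 23.35
position: [0.4549, 0.0726, 0.0798]
tool_rot: [0.963, 0.269, 0.0, 0.0]
ft_force: [0.7, -0.1, 0.8]
grip_width: 0.0783
grip_force: 0.0
```

```bash
python3 go.py 455 72.5 26 121.2
```

```text
t 23.35 p [454.9  72.6  79.8] yaw -58.8 tilt [ 0. -0. -1.] w 0.0783 F 0.0 [ 0.7 -0.1  0.8]
shift -0.0 0.2 53.8 then turn z -0.001 | dist 54 rows 1.3
```

>>> {"method": "drive_tool", "body": {"deltas": [[[0, 0, 18, 0, 0, 0], [0, 0, 18, 0, 0, 0], [0, 0, 11, 0, 0, 0], [0, 0, 5, 0, 0, 0], [0, 0, 2, 0, 0, 0], [0, 0, 0, 0, 0, 0]]]}}

```text
time: 23.85
position: [0.4549, 0.0726, 0.0256]
tool_rot: [0.963, 0.269, 0.0, 0.0]
ft_force: [0.2, 0.2, -0.1]
grip_width: 0.0783
grip_force: 0.0
```

>>> {"method": "drive_tool", "body": {"deltas": [[[0, 0, 0, 0, 0, 0], [0, 0, 0, 0, 0, 0], [0, 0, 0, 0, 0, 0], [0, 0, 0, 0, 0, 0], [0, 0, 0, 0, 0, 0], [0, 0, 0, 0, 0, 0], [0, 0, 0, 0, 0, 0], [0, 0, 0, 0, 0, 0]]], "gripper": 30}}

```text
time: 24.52
position: [0.4547, 0.0727, 0.0257]
tool_rot: [0.963, 0.269, 0.0, 0.0]
ft_force: [0.4, 0.6, 1.6]
grip_width: 0.0396
grip_force: 30.0
```

>>> {"method": "drive_tool", "body": {"deltas": [[[0, 0, -8, 0, 0, 0], [0, 0, -20, 0, 0, 0.12], [0, 0, -28, 0, 0, 0.12], [0, 0, -20, 0, 0, 0.12], [0, 0, 0, 0, 0, 0.12], [0, 0, 0, 0, 0, 0.03], [0, 0, 0, 0, 0, 0]]]}}

```text
time: 25.1
position: [0.4546, 0.0727, 0.1024]
tool_rot: [1.0, 0.017, 0.0, 0.0]
ft_force: [0.5, -0.6, -2.9]
grip_width: 0.0402
grip_force: 30.0
```

```bash
python3 go.py 650.8 -36 100 91.8 650.8 -36 30 91.8
```

```text
t 25.1 p [454.6  72.7 102.4] yaw -88.0 tilt [ 0.001 -0.    -1.   ] w 0.0402 F 30.0 [ 0.5 -0.6 -2.9]
shift 192.4 115.4 2.4 then turn z 0.003 | dist 224 rows 5.5
shift 0.0 0.0 70.0 then turn z -0.0 | dist 70 rows 1.7
```

>>> {"method": "drive_tool", "body": {"deltas": [[[32.1, 19.2, 0, 0, 0, 0], [32.1, 19.2, 0, 0, 0, 0], [32.1, 19.2, 0, 0, 0, 0], [32.1, 19.2, 0, 0, 0, 0], [32.1, 19.2, 0, 0, 0, 0], [32.1, 19.2, 0, 0, 0, 0], [0, 0, 0, 0, 0, 0], [0, 0, 10, 0, 0, 0]]]}}

```text
time: 25.77
position: [0.6542, -0.0375, 0.0926]
tool_rot: [1.0, 0.017, 0.003, 0.001]
ft_force: [0.4, 0.2, -1.7]
grip_width: 0.0396
grip_force: 30.0
```

>>> {"method": "drive_tool", "body": {"deltas": [[[0, 0, 20, 0, 0, 0], [0, 0, 20, 0, 0, 0], [0, 0, 5, 0, 0, 0], [0, 0, 0, 0, 0, 0], [0, 0, 0, 0, 0, 0], [0, 0, 0, 0, 0, 0]]]}}

```text
time: 26.27
position: [0.6515, -0.0355, 0.0473]
tool_rot: [1.0, 0.018, 0.001, 0.0]
ft_force: [-0.2, -0.9, -1.6]
grip_width: 0.0395
grip_force: 30.0
```

```bash
python3 go.py 650.8 -36 30 91.8
```

```text
t 26.27 p [651.5 -35.5  47.3] yaw -88.0 tilt [ 0.001 -0.    -1.   ] w 0.0395 F 30.0 [-0.2 -0.9 -1.6]
shift -0.7 0.5 17.3 then turn z 0.004 | dist 17 rows 0.4
```

>>> {"method": "drive_tool", "body": {"deltas": [[[-0.5, 0.5, 8, 0, 0, 0], [0, 0, 5, 0, 0, 0], [0, 0, 3, 0, 0, 0], [0, 0, 1, 0, 0, 0], [0, 0, 0, 0, 0, 0]]]}}

```text
time: 26.68
position: [0.6505, -0.0362, 0.0297]
tool_rot: [1.0, 0.017, -0.0, -0.0]
ft_force: [-1.3, -0.2, -0.2]
grip_width: 0.0402
grip_force: 30.0
```

>>> {"method": "drive_tool", "body": {"deltas": [[[0, 0, 0, 0, 0, 0], [0, 0, 0, 0, 0, 0], [0, 0, 0, 0, 0, 0], [0, 0, -5, 0, 0, 0], [0, 0, -20, 0, 0, 0], [0, 0, -25, 0, 0, 0], [0, 0, -35, 0, 0, 0]]], "gripper": 60}}

```text
time: 27.27
position: [0.6489, -0.0359, 0.1133]
tool_rot: [1.0, 0.017, -0.003, -0.001]
ft_force: [0.1, -0.6, -0.3]
grip_width: 0.0523
grip_force: 0.0
```

>>> {"method": "drive_tool", "body": {"deltas": [[[-38, 0, -10, 0, 0, 0], [-38, 0, -10, 0, 0, 0], [-38, 0, -10, 0, 0, 0], [-38, 0, -10, 0, 0, 0], [-38, 0, -10, 0, 0, 0], [-38, 0, -10, 0, 0, 0], [0, 0, 0, 0, 0, 0], [0, 0, 0, 0, 0, 0]]]}}

```text
time: 27.93
position: [0.4212, -0.0439, 0.1756]
tool_rot: [1.0, 0.017, 0.0, 0.0]
ft_force: [0.8, 0.4, 0.4]
grip_width: 0.0521
grip_force: 0.0
```

Run:
```python
from h import *
c=eyes.camera("side"); cv2.imwrite("pics/side3.png",c["img"][:,:,::-1])
for col,z in (("green",.024),("copper",.029)):
    for b in blobs(c,col,60,(170,110,310,340)): print(cv2.boundingRect(b),meas(c,b,z))
c=eyes.camera("top"); cv2.imwrite("pics/top3.png",c["img"][:,:,::-1])
for col,z in (("green",.024),("copper",.029),("orange",.017)):
    for b in blobs(c,col,60,(150,130,430,290)): print(cv2.boundingRect(b),meas(c,b,z))
```

```text
(224, 185, 39, 52) [650.2, -1.6, 139.9, 70.3, -88.0]
(216, 179, 61, 40) [646.4, -21.4, 120.8, 115.8, -88.1]
(253, 125, 21, 47) [658.8, -202.9, 167.2, 46.4, -84.7]
(299, 155, 17, 30) [651.9, -37.1, 67.9, 36.7, 0.8]
(267, 155, 17, 31) [649.1, 35.9, 70.0, 36.4, 1.5]
(352, 158, 21, 22) [657.0, -161.8, 53.2, 38.6, -44.2]
(385, 156, 23, 22) [661.4, -241.2, 55.6, 40.2, -44.7]
(366, 235, 30, 25) [480.2, -206.4, 60.5, 36.6, 64.4]
```

View pics/side3.png

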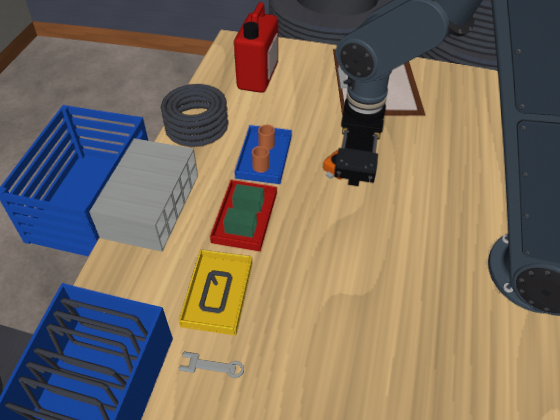

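View pics/top3.png

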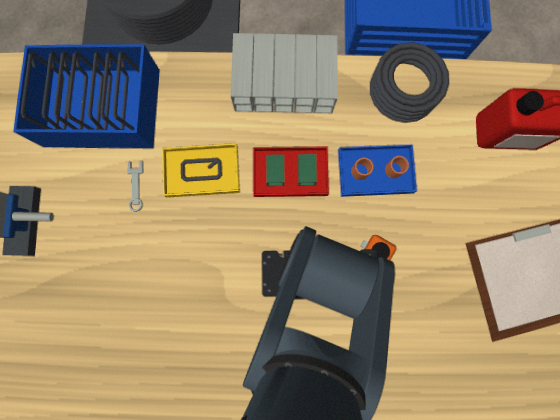

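All five pieces are in place: tubes lying at (275,170) and (307,170) in the red tray, pipes standing at (362,168) and (398,166) in the blue tray, and the stirrup flat at (201,170) in the yellow tray. The tape (partly hidden by the arm) and the spanner look unmoved, and the arm is clear of everything.

```bash
python3 -c "
from rig import ticket
print(ticket.hand_in())"
```

```text
the job is handed in; nothing more can be done
None
```

The job is handed in at about 28 s of the 109 s allowed: the last pictures show both tubes lying in the red tray, both pipes standing in the blue tray and the stirrup flat in the yellow tray, with no visible shift of the tape measure or spanner; the hand-in gave no verdict.

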